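# Swing the sleeve board out and pin it square

### The job

The sleeve board on the folding island is parked. Draw its locking pin fully out until the detent holds it, gently push the board round a quarter turn past the half-way hole to its working position, and push the pin fully home through the hole there so that the board is locked. Leave the other things on the island where they are.

Things in the scene. Friction and masses are not known exactly. Their poses are not given: they have to be found in the camera images.
- stand: Grey stand bolted to the table: base plate 10 mm thick, x -75 to 75, y -75 to 115 mm in its frame. Origin: on the board's upright pivot axis, at table level; z up; position and yaw vary. Along its own +y stands the pin housing, a grey block 42 mm wide (x) from y = 62 to 92 mm (steel bush to 95), 86 mm high. All positions below are in this frame.
- lock_pin (a joint): How far the steel locking pin (10 mm, round nose, level at z = 60 mm) is drawn out, m: 0 fully home, 0.025 fully out (stop). Slides along the stand's y, outward is +y. A sprung ball detent holds it at either end: moving it takes about 12 N at first, fading to nothing half way, then it snaps over and stays. Home, it locks the board; out, it is clear.
- pin_bar (a point): Centre of the pin's T-handle: round dark bar 12 mm thick, 82 mm long, along the stand's x, z = 60 mm, y = 136 mm (home) or 161 mm (out). Behind it, up to the bush, is a free gap of 35 mm with the pin home (60 out), crossed by the pin's 10 mm stem (16 mm hub for the last 6 mm): fingers can go down astride the stem. Below are the base plate and table.
- sleeve_board (a joint): Swing of the sleeve board about the stand's z, rad, anticlockwise from above: about 0 parked, board points along the stand's -y; 0.785 half-way hole; 1.571 working position, board points along the stand's +x; stops at -0.15 and 2.1. Stiff pivot (about 0.2 Nm): it stays where it is left.
- pivot (a point): On the pivot axis at pin height (z = 60 mm), inside the eight-sided steel collar (flats 45 mm from the axis, z 40 to 86) that turns with the board. Three flats have a 12 mm hole for the pin, one per board position; lines on the collar's top mark them, a line on the housing marks the pin. The pin's nose finds a hole within about 0.06 rad; elsewhere the collar stops it.
- board_root (a point): On the sleeve board's centre line 110 mm from the pivot axis, mid-thickness (z = 166 mm). The board is a grey padded plank, underside z = 143 mm (steel plate below it down to 138), top 181 mm, from 45 to 467 mm from the axis; half width 55 mm at the root, 52 here, 37 at the nose. Its long sides are free.
- iron: Bystander: steam iron, standing on its heel, about 120 x 112 x 250 mm high. Origin near the sole, under it.
- spray_bottle: Bystander: white spray bottle, 76 mm in diameter, 227 mm high. Origin under its centre.
- peg_tray: Bystander: grey tray of clothes pegs, 200 x 140 x 55 mm. Origin under its centre.
- brush: Bystander: hand brush lying on the table. Origin under it.

How it is judged:
By the outcome, as a careful person would: the job done as asked, in the order asked, and still so for the second after the job is handed in, with the robot touching nothing.
It also fails if it takes over 67 s, if anything falls off the work surface, if the arm or the gripper's body presses on something with over 40 N, if the wrist force passes 120 N, or if a joint passes its speed limit or range.

### The arm

A 7-joint arm with a two-finger parallel gripper is mounted at the origin on the work surface. World frame = base frame: x ahead of the robot, y to its left, z up, the work surface at z = 0. Lengths are in m, angles in rad, forces in N, time in s.
With the tool pointing down it reaches from about 0.4 to 0.85 m from the base axis. Payload 4.5 kg.
Tool frame: the origin (TCP) lies on the mounting face of the last link; the fingertips stand 166 mm ahead of it and the grasp point (between the pads) lies 147 mm ahead of it; z points along the fingers, y is the line along which they close (so a half turn about z gives the same grasp; the last joint's range is limited). The gripper opens to 88 mm and grips with 3 to 60 N. Pads are 18 mm wide; open, the fingers measure 123 mm over their backs; the gripper's body (75 mm by 187 mm) begins 45 mm behind the grasp point.
Start: joints at [1.282, 0.689, -0.195, 1.565, 0.157, 0.902, -0.215], TCP at [0.198, -0.593, 0.405] pointing down, gripper open.
Joint ranges: [-3.01, 3.01], [-0.46, 2.08], [-1.47, 1.51], [0.13, 2.56], [-1, 4.14], [0.04, 2.09], [-2.66, 2.66]. Speed limits (rad/s): [2.57, 2.57, 3.14, 3.14, 3.14, 3.14, 3.14].

### API

Orientations are given as a unit quaternion [x, y, z, w].
In Python, from plant import r, snapshot gives the robot as it stands. The module is installed in compiled form; this text tells all that it offers.
- The arm moves only by the tool move_arm, never from a script. Its argument "rows" is a list of rows, each a list of 5 numbers: the shift along the tool's x, y, z in m, then the turn about the tool's z in rad, then the finger opening in m, from 0 to 0.0881. In form: [[dx, dy, dz, spin, claw], ...]. A call has 1 to 10 rows; each row shifts and turns the commanded pose from where the row before left it, along the tool's axes as they then stand; what a row does not reach is not made up. A row lasts 1/12 s, in which the tool goes at most 41.7 mm and 7.16 degrees, less where a joint would pass 70% of its speed; a pose out of reach is approached as far as the arm can. A call with a gripper value outside its range is refused whole. The fingers move at their own pace and stop on an object; "newtons" is the grip in N (left out, the last holds). Time passes only in rows, so rows that do not move let the fingers close. It gives the time, the measured TCP pose, the force, the opening and the grip force at its end, in the units of the state.
- r.get_state(): the state, without advancing time (a new reading comes with each control period).
- snapshot(name): name is "scene" or "top" or "wrist"; returns a dict with "color" (420x560x3 uint8, red, green, blue), "depth" (420x560 float32, m along the optical axis (not along the pixel's ray), 0 where there is no reading), "mtx" (3x3 intrinsics, pixels), "dist" ([k1, k2, p1, p2, k3] as OpenCV has them; the pictures are not rectified), "eye" and "orientation" of the camera in the world. Camera axes: x right, y up, looking along -z (the intrinsics and any distortion apply to the point x, -y, -z); pixel columns grow to the right and rows downward; lengths in m; the calibration is good to about 2 mm. A picture is of the moment at which its call begins.
- r.finish_job(): hands the job in; it is judged then, once.
The state is a dict: "clock": time; "q": joint angles; "qd": joint speeds; "joint_torque": joint torques, N m; "tool_pos": TCP position; "eef_rot": TCP orientation; "contact_force": force on the tool from outside, world axes, zero at the start; "moment": the same for the moment, N m; "opening": opening from 0.0 (shut) to 1.0 (fully open); "finger_force": force on a finger pad.
Only numpy, scipy, OpenCV 4.12 (cv2) and the standard library are available. Lean on these libraries where they do the work, as an engineer would, in place of code of your own. Each camera call takes 0.05 s, during which the arm holds its last target. There are 200 camera calls.

## Working session

There is one attempt and no reset: what is moved stays moved. The work goes in short steps, Python scripts to look and compute and a tool call to move; the robot and the scene stay as the last step left them, time stands still between calls to the robot, and variables do not carry over. Pictures are saved under pics/ and viewed, at most 10 in all, crops included, and the job is handed in when it is done.

Besides the shell and the picture viewer there is one more tool, called after "Call:" as a command line: name --pt "numbers of a row" for each row, then --argument value for the rest. move_arm: Moves the arm, as the interface text tells. Its arguments: {"type":"object","properties":{"rows":{"type":"array"},"newtons":{"type":"number"}},"required":["rows"]}

```bash
mkdir -p pics; cat > h.py <<'E'
import numpy as np, cv2
from scipy.spatial.transform import Rotation as R
from plant import r, snapshot
def save(s,n): cv2.imwrite('pics/'+n+'.png', s['color'][:,:,::-1])
def ray(s,px):
    p=cv2.undistortPoints(np.array(px,float).reshape(-1,1,2),np.array(s['mtx']),np.array(s['dist'])).reshape(-1,2)
    d=np.c_[p[:,0],-p[:,1],-np.ones(len(p))]
    return np.array(s['eye']), d@rot(s['orientation']).T
def rot(o):
    o=np.array(o); return o if o.shape==(3,3) else R.from_quat(o).as_matrix()
def onz(s,px,z):
    e,d=ray(s,px); return e+d*((z-e[2])/d[:,2])[:,None]
def dep(s,px):
    e,d=ray(s,px); return np.array([e+v*s['depth'][int(b),int(a)] for v,(a,b) in zip(d,px)])
E
python3 - <<'E'
from h import *
for n in('scene','top'):
    s=snapshot(n); save(s,n); np.save(n,s,allow_pickle=True); print(n,np.round(s['eye'],3),np.round(s['orientation'],3))
print(np.round(s['mtx'],1),s['dist']); st=r.get_state(); print(st)
E
```

```text
scene [1.032 0.858 0.958] [0.1   0.393 0.881 0.243]
top [0.22  0.026 1.728] [ 0.076 -0.072 -0.677  0.729]
[[540.5   0.  280.8]
 [  0.  540.5 199.8]
 [  0.    0.    1. ]] [-0.03733463  0.          0.          0.          0.        ]
{'clock': 0.1, 'q': array([ 1.28175577,  0.6898691 , -0.1945235 ,  1.56622306,  0.15729991,
        0.90247401, -0.2150863 ]), 'qd': array([-0.00076088, -0.00079111, -0.00036969, -0.00312154, -0.0004263 ,
       -0.00133588,  0.00080715]), 'joint_torque': array([-3.56953213e-03, -5.28507257e+01, -1.27174169e+00, -1.53838563e+01,
       -5.26151899e-02,  1.99356953e-03,  5.18137017e-05]), 'tool_pos': array([ 0.19817743, -0.59244578,  0.40401397]), 'eef_rot': array([ 9.86992429e-01,  1.60764795e-01, -1.82370632e-04, -7.70237440e-04]), 'contact_force': array([ 0.42081653, -0.01318513, -0.09899937]), 'moment': array([-0.01002481, -0.00977813, -0.04063743]), 'finger_force': 0.0, 'opening': 0.9923836032758735}
```

View pics/scene.png

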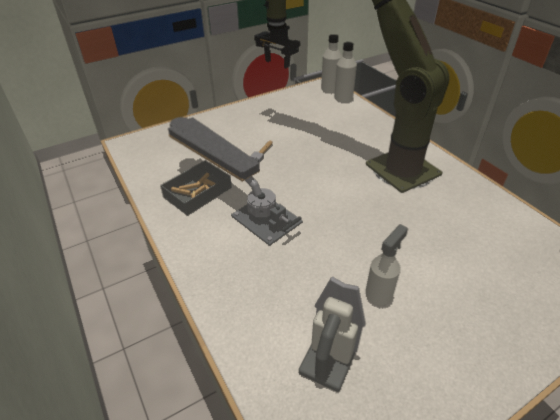

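View pics/top.png

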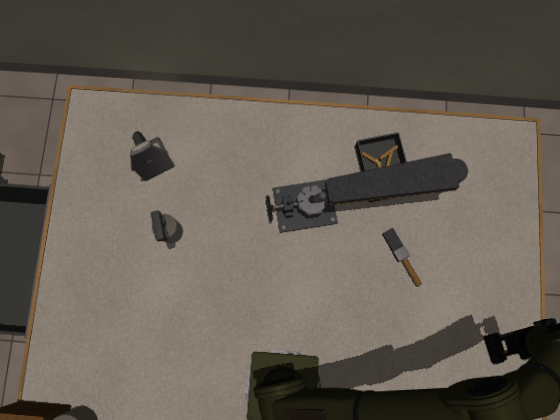

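The scene picture shows the stand at about (265,210), with the board running up-left to (175,130). The iron, bottle, tray and brush are clear of the pin. In the top picture the collar is at (312,200), the T-handle at (269,209) and the board runs right to (460,170). The quarter turn anticlockwise takes the board towards the top of the picture, away from the robot and over the tray.

```bash
python3 - <<'E'
from h import *
s=np.load('top.npy',allow_pickle=True).item()
H,W=s['depth'].shape
v,u=np.mgrid[0:H,0:W]; px=np.c_[u.ravel(),v.ravel()]
P=dep(s,px).reshape(H,W,3)
def rep(name,m):
    n,l,st,c=cv2.connectedComponentsWithStats(m.astype(np.uint8))
    for i in range(1,n):
        if st[i,4]>25:
            q=P[l==i]; rc=cv2.minAreaRect((q[:,:2]*1000).astype(np.float32))
            print(name,st[i],'c',np.round(q.mean(0),3),'rect',np.round(rc[0]),np.round(rc[1]),round(rc[2],1),'zmed',round(np.median(q[:,2]),3))
z=P[:,:,2]; roi=(u>250)&(u<480)&(v>120)&(v<250)
rep('board',roi&(z>.15)&(z<.2))
rep('mid',roi&(z>.04)&(z<.12))
rep('base',roi&(z>.006)&(z<.02)&(u<345))
rep('barcol',(u>255)&(u<276)&(v>185)&(v<230)&(s['color'].max(2)<60))
for a in[(312,200),(269,209),(269,200),(269,217),(290,206),(400,260)]: print(a,np.round(P[a[1],a[0]],3))
c=cv2.resize(s['color'][165:250,245:360],None,fx=6,fy=6,interpolation=cv2.INTER_CUBIC)
cv2.imwrite('pics/c1.png',c[:,:,::-1])
E
```

```text
board [ 324  153  144   51 4384] c [ 0.636 -0.296  0.181] rect [ 643. -291.] [111. 427.] 12.0 zmed 0.181
mid [357 132  50  39 246] c [ 0.782 -0.26   0.052] rect [ 763. -263.] [105. 144.] 16.0 zmed 0.052
mid [ 266  185   61   35 1026] c [ 0.566 -0.014  0.081] rect [567.  -0.] [ 90. 186.] 13.4 zmed 0.085
base [272 178  55  27 459] c [0.621 0.01  0.012] rect [620. -12.] [ 62. 181.] 16.5 zmed 0.011
base [276 199  62  35 867] c [ 0.528 -0.034  0.011] rect [535. -34.] [ 91. 204.] 14.4 zmed 0.011
barcol [266 196   8  26 108] c [0.541 0.082 0.073] rect [402.  52.] [369.  20.] 11.2 zmed 0.064
(312, 200) [ 0.574 -0.048  0.093]
(269, 209) [0.541 0.083 0.066]
(269, 200) [0.569 0.085 0.068]
(269, 217) [0.516 0.081 0.064]
(290, 206) [0.552 0.018 0.086]
(400, 260) [ 0.417 -0.342  0.02 ]
```

View pics/c1.png

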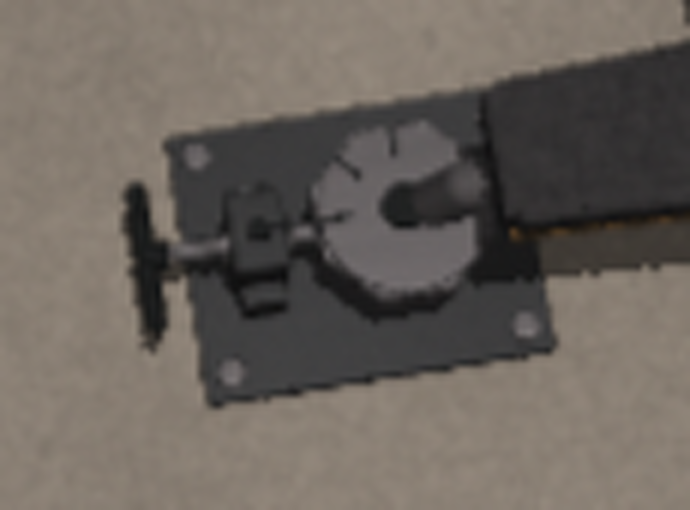

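The crop shows the bar centre at about (269,209) full-frame, the collar centre at about (312,200), and the pin running left through the housing. By depth the pivot is near (0.572,-0.050) and the bar near (0.541,0.083), so the yaw is about 13°. I'll grip the stem astride at stand y ≈ 113 mm, with the tool's x along the stand's +y. First I go above it for a close look.

```bash
cat >> h.py <<'E'
def phi():
    m=R.from_quat(r.get_state()['eef_rot']).as_matrix(); return np.arctan2(m[1,0],m[0,0]),m
def plan(xyz,ph,n,claw):
    p=r.get_state()['tool_pos'].copy(); f,_=phi(); d=(np.array(xyz)-p)/n; df=(ph-f+np.pi)%(2*np.pi)-np.pi
    print('from',np.round(p,4),round(f,3))
    for i in range(n):
        c,s=np.cos(f),np.sin(f)
        print([round(d[0]*c+d[1]*s,4),round(d[0]*s-d[1]*c,4),round(-d[2],4),round(-df/n,4),claw],end=', '); f+=df/n
        if i%10==9: print()
    print()
E
python3 -c "
from h import *
plan([.546,.060,.40],np.radians(103.1),20,.088)"
```

```text
from [ 0.1982 -0.5924  0.404 ] 0.323
[np.float64(0.0268), np.float64(-0.0254), np.float64(0.0002), np.float64(-0.0738), 0.088], [np.float64(0.0286), np.float64(-0.0234), np.float64(0.0002), np.float64(-0.0738), 0.088], [np.float64(0.0303), np.float64(-0.0212), np.float64(0.0002), np.float64(-0.0738), 0.088], [np.float64(0.0318), np.float64(-0.0189), np.float64(0.0002), np.float64(-0.0738), 0.088], [np.float64(0.0331), np.float64(-0.0165), np.float64(0.0002), np.float64(-0.0738), 0.088], [np.float64(0.0342), np.float64(-0.014), np.float64(0.0002), np.float64(-0.0738), 0.088], [np.float64(0.0351), np.float64(-0.0115), np.float64(0.0002), np.float64(-0.0738), 0.088], [np.float64(0.0359), np.float64(-0.0088), np.float64(0.0002), np.float64(-0.0738), 0.088], [np.float64(0.0365), np.float64(-0.0062), np.float64(0.0002), np.float64(-0.0738), 0.088], [np.float64(0.0368), np.float64(-0.0035), np.float64(0.0002), np.float64(-0.0738), 0.088], 
[np.float64(0.037), np.float64(-0.0007), np.float64(0.0002), np.float64(-0.0738), 0.088], [np.float64(0.0369), np.float64(0.002), np.float64(0.0002), np.float64(-0.0738), 0.088], [np.float64(0.0367), np.float64(0.0047), np.float64(0.0002), np.float64(-0.0738), 0.088], [np.float64(0.0362), np.float64(0.0074), np.float64(0.0002), np.float64(-0.0738), 0.088], [np.float64(0.0356), np.float64(0.0101), np.float64(0.0002), np.float64(-0.0738), 0.088], [np.float64(0.0347), np.float64(0.0127), np.float64(0.0002), np.float64(-0.0738), 0.088], [np.float64(0.0337), np.float64(0.0152), np.float64(0.0002), np.float64(-0.0738), 0.088], [np.float64(0.0325), np.float64(0.0176), np.float64(0.0002), np.float64(-0.0738), 0.088], [np.float64(0.0311), np.float64(0.02), np.float64(0.0002), np.float64(-0.0738), 0.088], [np.float64(0.0296), np.float64(0.0222), np.float64(0.0002), np.float64(-0.0738), 0.088],
```

Call:
move_arm --pt "0.027 -0.025 0 -0.074 0.088" --pt "0.029 -0.023 0 -0.074 0.088" --pt "0.03 -0.021 0 -0.074 0.088" --pt "0.032 -0.019 0 -0.074 0.088" --pt "0.033 -0.017 0 -0.074 0.088" --pt "0.034 -0.014 0 -0.074 0.088" --pt "0.035 -0.012 0 -0.074 0.088" --pt "0.036 -0.009 0 -0.074 0.088" --pt "0.037 -0.006 0 -0.074 0.088" --pt "0.037 -0.004 0 -0.074 0.088"

```text
clock: 0.93
tool_pos: [0.3722, -0.2639, 0.4046]
eef_rot: [0.861, 0.508, -0.0, -0.0]
contact_force: [1.2, 0.3, 0.6]
opening: 0.995
finger_force: 0.0
```

Call:
move_arm --pt "0.037 -0.001 0 -0.074 0.088" --pt "0.037 0.002 0 -0.074 0.088" --pt "0.037 0.005 0 -0.074 0.088" --pt "0.036 0.007 0 -0.074 0.088" --pt "0.036 0.01 0 -0.074 0.088" --pt "0.035 0.013 0 -0.074 0.088" --pt "0.034 0.015 0 -0.074 0.088" --pt "0.032 0.018 0 -0.074 0.088" --pt "0.031 0.02 0 -0.074 0.088" --pt "0.03 0.022 0 -0.074 0.088"

```text
clock: 1.77
tool_pos: [0.5456, 0.0637, 0.4044]
eef_rot: [0.619, 0.785, -0.0, -0.0]
contact_force: [0.9, -0.1, 0.5]
opening: 1.002
finger_force: 0.0
```

```bash
python3 - <<'E'
from h import *
s=snapshot('wrist'); save(s,'w1'); np.save('w1',s,allow_pickle=True)
st=r.get_state(); print(st['tool_pos'],np.degrees(phi()[0]),s['eye'],st['q'])
E
```

```text
[0.5479313  0.07185689 0.40527983] 104.17805675477544 [0.52838187 0.13747391 0.38467279] [ 0.12758291  0.63648827 -0.56654972  1.77716382  0.43009213  0.84607968
 -0.39042557]
```

View pics/w1.png

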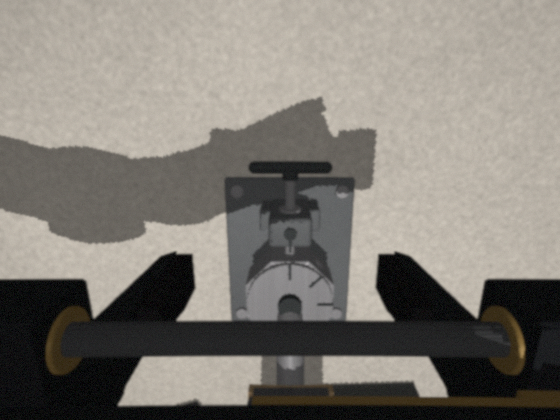

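The wrist picture shows the bar from (250,167) to (332,167), the stem at column 291 (rows 175 to 205), the housing mark at (290,237), the collar's aligned line at (290,270) and the post at (290,300).

```bash
python3 - <<'E'
from h import *
s=np.load('w1.npy',allow_pickle=True).item(); t=np.load('top.npy',allow_pickle=True).item()
g=s['color'].max(2); m=np.zeros_like(g); m[155:178,240:342]=(g[155:178,240:342]<45)*255
m=cv2.morphologyEx(m,cv2.MORPH_OPEN,np.ones((5,5)))
c=max(cv2.findContours(m,0,1)[0],key=cv2.contourArea); rc=cv2.minAreaRect(c); print(rc)
cw=np.array(rc[0])
# bar height from two views: wrist ray and top ray
e1,d1=ray(s,[cw]); e2,d2=ray(t,[(269,208.8)])
A=np.c_[d1[0],-d2[0]]; k=np.linalg.lstsq(A,e2-e1,rcond=None)[0]
print('two-view',e1+k[0]*d1[0],e2+k[1]*d2[0])
print('depth bar',dep(s,[cw]), 'ends z.06',onz(s,[(250,167),(332,167),cw],.06))
print('stem',onz(s,[(291,180),(291,195)],.06), dep(s,[(291,185)]))
b=onz(s,[cw],.06)[0]; p=onz(s,[(290,270)],.086)[0]; print(b,p,'axis deg',np.degrees(np.arctan2(*(b-p)[[1,0]])))
ee=onz(s,[(250,167),(332,167)],.06); v=ee[1]-ee[0]; print(np.degrees(np.arctan2(v[1],v[0])))
E
```

```text
((290.0, 169.5), (15.0, 80.0), 90.0)
two-view [0.54739486 0.08069407 0.05783715] [0.54343587 0.0832765  0.05715821]
depth bar [[0.54679391 0.08248873 0.06816752]] ends z.06 [[0.50871335 0.07434559 0.06      ]
 [0.58655646 0.0930063  0.06      ]
 [0.54726904 0.08106982 0.06      ]]
stem [[0.5507181  0.0711337  0.06      ]
 [0.55436941 0.05627067 0.06      ]] [[0.55160197 0.06719967 0.06444311]]
[0.54726904 0.08106982 0.06      ] [ 0.56958226 -0.01179802  0.086     ] axis deg 103.51028240102052
13.480672983810623
```

```bash
python3 -c "
from h import *
plan([.5513,.0596,.405],np.radians(103.4),1,.05)"
```

```text
from [0.5479 0.0719 0.4053] 1.818
[np.float64(-0.0127), np.float64(0.0003), np.float64(0.0003), np.float64(0.0136), 0.05],
```

Call:
move_arm --pt "-0.0127 0 0 0.0136 0.05" --pt "0 0 0.033 0 0.05" --pt "0 0 0.033 0 0.05" --pt "0 0 0.033 0 0.05" --pt "0 0 0.025 0 0.05" --pt "0 0 0 0 0.05" --pt "0 0 0 0 0.05"

```text
clock: 2.4
tool_pos: [0.5475, 0.049, 0.28]
eef_rot: [0.626, 0.78, -0.001, -0.001]
contact_force: [1.0, -0.3, 0.2]
opening: 0.569
finger_force: 0.0
```

```bash
python3 - <<'E'
from h import *
s=snapshot('wrist'); save(s,'w2'); np.save('w2',s,allow_pickle=True)
plan([.5513,.0596,.207],np.radians(103.4),1,.05)
E
```

```text
from [0.5482 0.0494 0.2813] 1.788
[np.float64(0.0093), np.float64(0.0053), np.float64(0.0743), np.float64(-0.0163), 0.05],
```

View pics/w2.png

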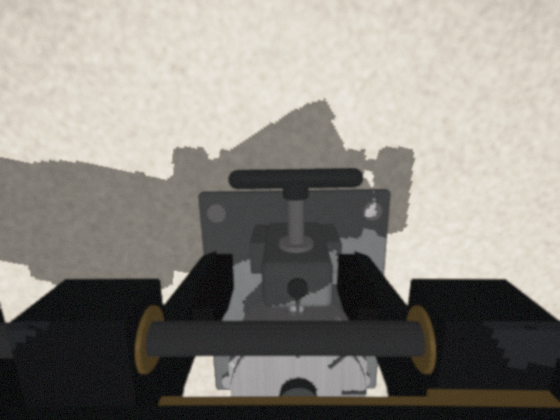

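The picture shows the bar from (229,179) to (363,179), the stem at column 296 and the bush at row 243. The tool is about 10 mm short along the stand's +y.

```bash
python3 - <<'E'
from h import *
s=np.load('w2.npy',allow_pickle=True).item()
q=onz(s,[(229,179),(363,179),(296,179),(296,243)],.06); print(q); v=q[1]-q[0]; a=np.arctan2(v[1],v[0]); print(np.degrees(a))
b=q[2,:2]; g=b-.023*np.array([-np.sin(a),np.cos(a)]); print(b,g)
plan([*g,.207],a+np.pi/2,1,.05)
E
```

```text
[[0.50718923 0.07424589 0.06      ]
 [0.58674539 0.09185451 0.06      ]
 [0.54699345 0.08307276 0.06      ]
 [0.55647416 0.04208809 0.06      ]]
12.480389949332995
[0.54699345 0.08307276] [0.55196388 0.06061625]
from [0.5482 0.0494 0.2813] 1.788
[np.float64(0.0101), np.float64(0.0061), np.float64(0.0743), np.float64(-0.0003), 0.05],
```

Call:
move_arm --pt "0.01 0.006 0 -0.009 0.05" --pt "0 0 0.025 0 0.05" --pt "0 0 0.025 0 0.05" --pt "0 0 0.024 0 0.05" --pt "0 0 0 0 0.05" --pt "0 0 0 0 0.05"

```text
clock: 2.95
tool_pos: [0.5522, 0.0617, 0.2076]
eef_rot: [0.622, 0.783, 0.0, 0.0]
contact_force: [0.6, -0.3, 0.6]
opening: 0.566
finger_force: 0.0
```

```bash
python3 - <<'E'
from h import *
st=r.get_state(); print(st['tool_pos'],np.degrees(phi()[0]),st['contact_force'])
plan([.552,.0606,.207],np.radians(103),1,.05)
E
```

```text
[0.55215155 0.06172071 0.20755953] 103.06985149981546 [ 0.56562156 -0.26226252  0.63357384]
from [0.5522 0.0617 0.2076] 1.799
[np.float64(-0.0011), np.float64(-0.0004), np.float64(0.0006), np.float64(0.0012), 0.05],
```

Position is good. I close gently.

Call:
move_arm --pt "0 0 0 0 0.005" --pt "0 0 0 0 0.005" --pt "0 0 0 0 0.005" --pt "0 0 0 0 0.005" --pt "0 0 0 0 0.005" --pt "0 0 0 0 0.005" --newtons 30

```text
clock: 3.45
tool_pos: [0.5518, 0.0608, 0.2071]
eef_rot: [0.622, 0.783, 0.0, 0.0]
contact_force: [-0.1, 1.1, -0.1]
opening: 0.136
finger_force: 0.0
```

Call:
move_arm --pt "0 0 0 0 0.005" --pt "0 0 0 0 0.005" --pt "0 0 0 0 0.005"

```text
clock: 3.7
tool_pos: [0.5512, 0.0607, 0.2069]
eef_rot: [0.622, 0.783, -0.001, -0.0]
contact_force: [-2.8, -0.3, 5.5]
opening: 0.089
finger_force: 29.1
```

Gripped. I pull out slowly by 29 mm, since the stop limits the pin.

Call:
move_arm --pt "0.004 0 0 0 0.005" --pt "0.004 0 0 0 0.005" --pt "0.004 0 0 0 0.005" --pt "0.004 0 0 0 0.005" --pt "0.004 0 0 0 0.005" --pt "0.003 0 0 0 0.005" --pt "0.003 0 0 0 0.005" --pt "0 0 0 0 0.005" --pt "0 0 0 0 0.005" --newtons 35

```text
clock: 4.45
tool_pos: [0.5454, 0.0855, 0.2068]
eef_rot: [0.622, 0.783, -0.001, 0.0]
contact_force: [-2.9, -3.1, 5.8]
opening: 0.092
finger_force: 34.2
```

Call:
move_arm --pt "0.003 0 0 0 0.005" --pt "0.001 0 0 0 0.005" --pt "0 0 0 0 0.005" --pt "0 0 0 0 0.005"

```text
clock: 4.78
tool_pos: [0.5453, 0.0864, 0.2067]
eef_rot: [0.624, 0.782, -0.003, 0.002]
contact_force: [-0.3, -8.1, 5.5]
opening: 0.097
finger_force: 34.1
```

```bash
python3 -c "
from h import *
st=r.get_state(); print(st['tool_pos'],st['contact_force'],st['opening'])
t=snapshot('top'); save(t,'t2')
cv2.imwrite('pics/c2.png',cv2.resize(t['color'][165:250,230:345],None,fx=5,fy=5,interpolation=cv2.INTER_CUBIC)[:,:,::-1])"
```

```text
[0.5453135  0.08636189 0.20673731] [-0.3397769  -8.06585659  5.46578492] 0.09733528806466356
```

The stop is felt (force rising, no travel). Release, then rise clear.

Call:
move_arm --pt "-0.002 0 0 0 0.05" --pt "0 0 0 0 0.05" --pt "0 0 0 0 0.05" --pt "0 0 0 0 0.05" --pt "0 0 0 0 0.05" --pt "0 0 -0.03 0 0.05" --pt "0 0 -0.035 0 0.05" --pt "0 0 -0.04 0 0.05" --pt "0 0 -0.04 0 0.05" --pt "0 0 -0.04 0 0.05"

```text
clock: 5.67
tool_pos: [0.5449, 0.0885, 0.3935]
eef_rot: [0.622, 0.783, 0.0, -0.0]
contact_force: [0.6, 0.1, 0.0]
opening: 0.565
finger_force: 0.0
```

```bash
python3 -c "
from h import *
st=r.get_state(); print(st['tool_pos'],st['contact_force'],st['opening'])
s=snapshot('wrist'); save(s,'w3'); np.save('w3',s,allow_pickle=True)"
```

```text
[0.54487225 0.08852391 0.39347898] [0.60052425 0.09796728 0.02541006] 0.5651865366184559
```

View pics/w3.png

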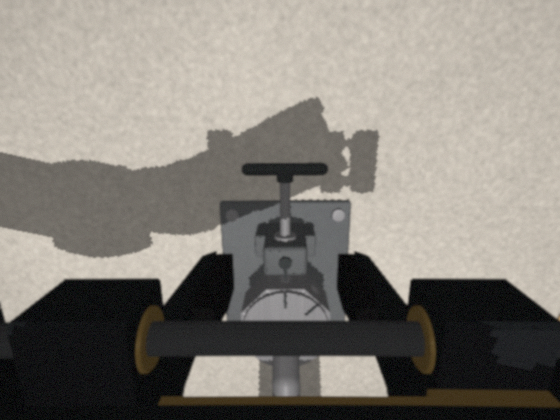

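The picture shows the bar from (243,169) to (328,169), with the long stem exposed down to the bush at row 235, so the pin is drawn. Next I go to the robot-side long edge of the board with closed fingers.

```bash
python3 - <<'E'
from h import *
s=np.load('w3.npy',allow_pickle=True).item()
q=onz(s,[(243,169),(328,169),(285,169),(285,235)],.06); print(q,np.linalg.norm(q[2]-q[3]))
plan([.526,-.2255,.393],np.radians(13),14,0)
E
```

```text
[[0.50273405 0.09860951 0.06      ]
 [0.58097766 0.1167958  0.06      ]
 [0.54138732 0.10760761 0.06      ]
 [0.55653634 0.04250384 0.06      ]] 0.06684305103649624
from [0.547  0.0899 0.4009] 1.799
[np.float64(-0.0216), np.float64(-0.0066), np.float64(0.0006), np.float64(0.1123), 0], [np.float64(-0.0222), np.float64(-0.0041), np.float64(0.0006), np.float64(0.1123), 0], [np.float64(-0.0225), np.float64(-0.0016), np.float64(0.0006), np.float64(0.1123), 0], [np.float64(-0.0226), np.float64(0.001), np.float64(0.0006), np.float64(0.1123), 0], [np.float64(-0.0223), np.float64(0.0035), np.float64(0.0006), np.float64(0.1123), 0], [np.float64(-0.0218), np.float64(0.006), np.float64(0.0006), np.float64(0.1123), 0], [np.float64(-0.021), np.float64(0.0084), np.float64(0.0006), np.float64(0.1123), 0], [np.float64(-0.0199), np.float64(0.0107), np.float64(0.0006), np.float64(0.1123), 0], [np.float64(-0.0186), np.float64(0.0128), np.float64(0.0006), np.float64(0.1123), 0], [np.float64(-0.017), np.float64(0.0148), np.float64(0.0006), np.float64(0.1123), 0], 
[np.float64(-0.0153), np.float64(0.0166), np.float64(0.0006), np.float64(0.1123), 0], [np.float64(-0.0133), np.float64(0.0182), np.float64(0.0006), np.float64(0.1123), 0], [np.float64(-0.0112), np.float64(0.0196), np.float64(0.0006), np.float64(0.1123), 0], [np.float64(-0.0089), np.float64(0.0207), np.float64(0.0006), np.float64(0.1123), 0],
```

The bar moved 25 mm, so the pin is fully out.

Call:
move_arm --pt "-0.022 -0.007 0 0.112 0" --pt "-0.022 -0.004 0 0.112 0" --pt "-0.022 -0.002 0 0.112 0" --pt "-0.023 0.001 0 0.112 0" --pt "-0.022 0.003 0 0.112 0" --pt "-0.022 0.006 0 0.112 0" --pt "-0.021 0.008 0 0.112 0" --pt "-0.02 0.011 0 0.112 0" --pt "-0.019 0.013 0 0.112 0" --pt "-0.017 0.015 0 0.112 0"

```text
clock: 6.55
tool_pos: [0.5291, -0.1385, 0.3915]
eef_rot: [0.944, 0.33, 0.0, -0.0]
contact_force: [-0.7, -1.2, -0.6]
opening: 0.005
finger_force: 0.0
```

Call:
move_arm --pt "-0.015 0.017 0 0.112 0" --pt "-0.013 0.018 0 0.112 0" --pt "-0.011 0.02 0 0.112 0" --pt "-0.009 0.021 0 0.112 0" --pt "0 0 0 0 0" --pt "0 0 0 0 0" --pt "0 0 0 0 0"

```text
clock: 7.13
tool_pos: [0.5247, -0.227, 0.3914]
eef_rot: [0.993, 0.116, 0.0, -0.001]
contact_force: [0.2, 0.2, 0.6]
opening: 0.005
finger_force: 0.0
```

```bash
python3 - <<'E'
from h import *
st=r.get_state(); print(st['q'],st['opening'],st['contact_force'])
plan([.526,-.2255,.316],np.radians(13),1,0)
E
```

```text
[ 0.40347438  0.63249384 -0.12677449  1.74699796  0.10609256  0.7692092
 -1.1130344 ] 0.00513580628040733 [0.15443424 0.17215745 0.58586398]
from [ 0.5247 -0.227   0.3914] 0.233
[np.float64(0.0016), np.float64(-0.0011), np.float64(0.0754), np.float64(0.0062), 0],
```

Call:
move_arm --pt "0.002 0 0.025 0 0" --pt "0 0 0.025 0 0" --pt "0 0 0.025 0 0" --pt "0 0 0 0 0" --pt "0.008 0 0 0 0" --pt "0.008 0 0 0 0" --pt "0.006 0 0 0 0" --pt "0.004 0 0 0 0" --pt "0 0 0 0 0" --pt "0 0 0 0 0"

```text
clock: 7.97
tool_pos: [0.5521, -0.2217, 0.3174]
eef_rot: [0.993, 0.115, 0.001, 0.0]
contact_force: [-0.5, 0.2, 0.3]
opening: 0.004
finger_force: 0.0
```

Call:
move_arm --pt "0.0048 0.0018 0 -0.03 0" --pt "0.0048 0.0018 0 -0.03 0" --pt "0.0048 0.0018 0 -0.03 0" --pt "0.0048 0.0018 0 -0.03 0" --pt "0.0048 0.0018 0 -0.03 0" --pt "0.0048 0.0018 0 -0.03 0" --pt "0.0048 0.0018 0 -0.03 0" --pt "0.0048 0.0018 0 -0.03 0" --pt "0.0048 0.0018 0 -0.03 0" --pt "0.0048 0.0018 0 -0.03 0"

```text
clock: 8.8
tool_pos: [0.6033, -0.2217, 0.3167]
eef_rot: [0.965, 0.263, -0.0, 0.0]
contact_force: [-1.3, -1.4, 0.2]
opening: 0.003
finger_force: 0.7
```

```bash
cat >> h.py <<'E'
PV=np.array([.5776,-.0495])
def board():
    t=snapshot('top'); H,W=t['depth'].shape; v,u=np.mgrid[0:H,0:W]
    P=dep(t,np.c_[u.ravel(),v.ravel()]); q=P[(P[:,2]>.172)&(P[:,2]<.19)&(P[:,0]>.35)&(P[:,1]>-.5)&(P[:,1]<.2)&(np.hypot(*(P[:,:2]-PV).T)<.5)][:,:2]
    m=q.mean(0); a=np.arctan2(*(m-PV)[::-1]); 
    w=np.linalg.svd(q-m,full_matrices=False)[2][0]; b=np.arctan2(w[1],w[0]); b=b if abs((b-a+np.pi)%(2*np.pi)-np.pi)<1.57 else b+np.pi
    print('board n',len(q),'theta centroid',round(a-np.radians(-77),3),'axis',round((b-np.radians(-77)+1)%(2*np.pi)-1,3)); return t
def pusher():
    st=r.get_state(); f=phi()[0]; d=st['tool_pos'][:2]-PV; n=np.array([np.cos(f),np.sin(f)]); u=np.array([n[1],-n[0]])
    print('pusher th',round(f-np.radians(13),3),'r',round(d@u,4),'off',round(-d@n,4),'z',st['tool_pos'][2],'F',np.round(st['contact_force'],1),'t',st['clock'])
E
python3 - <<'E'
from h import *
pusher(); board(); print(r.get_state()['q'])
E
```

```text
pusher th 0.306 r 0.1614 off 0.0654 z 0.3166873791728615 F [-1.3 -1.4  0.2] t 8.8
board n 2384 theta centroid 0.259 axis 0.214
[ 0.38334401  0.82005145 -0.19359922  1.58475872  0.20559779  0.75502693
 -0.9360618 ]
```

Working well; the board is following. Continue on the arc.

Call:
move_arm --pt "0.0048 0.0018 0 -0.03 0" --pt "0.0048 0.0018 0 -0.03 0" --pt "0.0048 0.0018 0 -0.03 0" --pt "0.0048 0.0018 0 -0.03 0" --pt "0.0048 0.0018 0 -0.03 0" --pt "0.0048 0.0018 0 -0.03 0" --pt "0.0048 0.0018 0 -0.03 0" --pt "0.0048 0.0018 0 -0.03 0" --pt "0.0048 0.0018 0 -0.03 0" --pt "0.0048 0.0018 0 -0.03 0"

```text
clock: 9.68
tool_pos: [0.6519, -0.206, 0.3167]
eef_rot: [0.914, 0.405, -0.0, 0.0]
contact_force: [-0.7, -0.9, -0.7]
opening: 0.005
finger_force: 0.6
```

Call:
move_arm --pt "0.0048 0.0018 0 -0.03 0" --pt "0.0048 0.0018 0 -0.03 0" --pt "0.0048 0.0018 0 -0.03 0" --pt "0.0048 0.0018 0 -0.03 0" --pt "0.0048 0.0018 0 -0.03 0" --pt "0.0048 0.0018 0 -0.03 0" --pt "0.0048 0.0018 0 -0.03 0" --pt "0.0048 0.0018 0 -0.03 0" --pt "0.0048 0.0018 0 -0.03 0" --pt "0.0048 0.0018 0 -0.03 0"

```text
clock: 10.52
tool_pos: [0.6939, -0.1767, 0.3169]
eef_rot: [0.844, 0.537, 0.0, 0.0]
contact_force: [0.8, -1.3, 0.3]
opening: 0.006
finger_force: 0.7
```

```bash
python3 - <<'E'
from h import *
pusher(); board(); print(r.get_state()['q'])
E
```

```text
pusher th 0.906 r 0.1593 off 0.0659 z 0.3169211994833723 F [ 0.8 -1.3  0.3] t 10.5167
board n 2753 theta centroid 0.871 axis 0.82
[ 0.34658476  0.92803772 -0.3516465   1.32205941  0.34380456  0.94957449
 -0.51019069]
```

Call:
move_arm --pt "0.0048 0.0018 0 -0.03 0" --pt "0.0048 0.0018 0 -0.03 0" --pt "0.0048 0.0018 0 -0.03 0" --pt "0.0048 0.0018 0 -0.03 0" --pt "0.0048 0.0018 0 -0.03 0" --pt "0.0048 0.0018 0 -0.03 0" --pt "0.0048 0.0018 0 -0.03 0" --pt "0.0048 0.0018 0 -0.03 0" --pt "0.0048 0.0018 0 -0.03 0" --pt "0.0048 0.0018 0 -0.03 0"

```text
clock: 11.4
tool_pos: [0.7253, -0.1365, 0.3168]
eef_rot: [0.754, 0.657, 0.0, 0.0]
contact_force: [-0.2, -1.6, 0.2]
opening: 0.002
finger_force: 0.7
```

Call:
move_arm --pt "0.0048 0.0018 0 -0.03 0" --pt "0.0048 0.0018 0 -0.03 0" --pt "0.0048 0.0018 0 -0.03 0" --pt "0.0048 0.0018 0 -0.03 0" --pt "0.0048 0.0018 0 -0.03 0" --pt "0.0048 0.0018 0 -0.03 0" --pt "0.0048 0.0018 0 -0.03 0" --pt "0.0048 0.0018 0 -0.03 0" --pt "0.0048 0.0018 0 -0.03 0" --pt "0 0 0 0 0"

```text
clock: 12.23
tool_pos: [0.742, -0.0919, 0.3167]
eef_rot: [0.658, 0.753, 0.001, -0.001]
contact_force: [-0.5, -0.5, 0.2]
opening: 0.011
finger_force: 0.0
```

```bash
python3 - <<'E'
from h import *
pusher(); t=board(); print(r.get_state()['q']); np.save('t4',t,allow_pickle=True)
cv2.imwrite('pics/c4.png',cv2.resize(t['color'][20:250,240:400],None,fx=3.2,fy=2.6,interpolation=cv2.INTER_CUBIC)[:,:,::-1])
E
```

```text
pusher th 1.477 r 0.1573 off 0.0639 z 0.31666702963118865 F [-0.5 -0.5  0.2] t 12.2333
board n 3409 theta centroid 1.452 axis 1.421
[ 0.26637349  0.99171803 -0.48290148  1.19363595  0.45906707  1.06188885
 -0.11810993]
```

Call:
move_arm --pt "0.0048 0.0018 0 -0.03 0" --pt "0.0048 0.0018 0 -0.03 0" --pt "0 0 0 0 0" --pt "-0.01 0 0 0 0" --pt "-0.03 0 0 0 0" --pt "-0.04 0 0 0 0" --pt "-0.04 0 0 0 0" --pt "0 0 0 0 0" --pt "0 0 0 0 0"

```text
clock: 13.03
tool_pos: [0.7662, -0.2072, 0.3162]
eef_rot: [0.64, 0.769, -0.001, 0.001]
contact_force: [-0.0, 0.2, 0.5]
opening: 0.003
finger_force: 0.0
```

```bash
python3 - <<'E'
from h import *
pusher(); t=board(); np.save('t5',t,allow_pickle=True)
cv2.imwrite('pics/c5.png',cv2.resize(t['color'][40:235,250:370],None,fx=3,fy=3,interpolation=cv2.INTER_CUBIC)[:,:,::-1])
E
```

```text
pusher th 1.526 r 0.1569 off 0.1893 z 0.3161600416530119 F [-0.   0.2  0.5] t 13.0333
board n 3779 theta centroid 1.5 axis 1.492
```

View pics/c5.png

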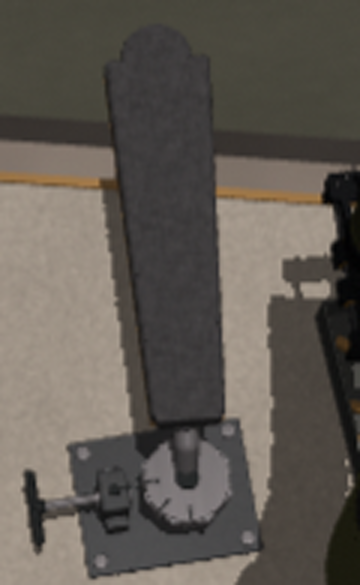

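The board is now fully visible, with its root at crop (187,415) and its nose at (155,35). Theta is about 1.50, so it needs about 0.065 rad more.

Call:
move_arm --pt "0.04 0 0 0 0" --pt "0.04 0 0 0 0" --pt "0.03 0 0 0 0" --pt "0.01 0 0 0 0" --pt "0.0035 0.0013 0 -0.022 0" --pt "0.0035 0.0013 0 -0.022 0" --pt "0.0035 0.0013 0 -0.022 0" --pt "0 0 0 0 0" --pt "0 0 0 0 0"

```text
clock: 13.83
tool_pos: [0.7459, -0.0744, 0.3164]
eef_rot: [0.612, 0.791, -0.0, 0.0]
contact_force: [0.7, 0.0, 0.4]
opening: 0.005
finger_force: 0.0
```

```bash
python3 - <<'E'
from h import *
pusher(); board()
E
```

```text
pusher th 1.598 r 0.1567 off 0.0663 z 0.31639849863509595 F [0.7 0.  0.4] t 13.8333
board n 3708 theta centroid 1.593 axis 1.578
```

Call:
move_arm --pt "-0.01 0 0 0 0" --pt "-0.03 0 0 0 0" --pt "-0.04 0 -0.02 0 0" --pt "-0.02 0 -0.04 0 0" --pt "0 0 -0.04 0 0" --pt "0 0 0 0 0" --pt "0 0 0 0 0"

```text
clock: 14.47
tool_pos: [0.7705, -0.1676, 0.4162]
eef_rot: [0.612, 0.79, 0.002, 0.003]
contact_force: [0.2, 0.5, -0.6]
opening: 0.006
finger_force: 0.0
```

```bash
python3 - <<'E'
from h import *
pusher(); t=board(); np.save('t6',t,allow_pickle=True)
# side edges of the board from depth mask: line fits
H,W=t['depth'].shape; v,u=np.mgrid[0:H,0:W]
P=dep(t,np.c_[u.ravel(),v.ravel()]).reshape(H,W,3)
m=(P[:,:,2]>.172)&(P[:,:,2]<.19)&(np.hypot(P[:,:,0]-PV[0],P[:,:,1]-PV[1])<.5)
L=[];Rr=[]
for k in range(H):
    c=np.where(m[k])[0]
    if len(c)>20 and .1<P[k,c[len(c)//2],0]-PV[0]<.4: L.append(P[k,c[0]]);Rr.append(P[k,c[-1]])
mid=(np.array(L)+np.array(Rr))/2; k=np.polyfit(mid[:,0],mid[:,1],1); print('mid deg',np.degrees(np.arctan(k[0])),'pass pivot y',np.polyval(k,PV[0]),len(mid))
plan([.542,.105,.40],np.radians(103),14,.05)
E
```

```text
pusher th 1.596 r 0.1573 off 0.1625 z 0.4161535931789146 F [ 0.2  0.5 -0.6] t 14.4667
board n 3798 theta centroid 1.589 axis 1.581
mid deg -5.830533276713402 pass pivot y 0.05722798888401489 95
from [ 0.7699 -0.1668  0.4134] 1.825
[np.float64(0.0229), np.float64(-0.0109), np.float64(0.001), np.float64(0.0019), 0.05], [np.float64(0.0229), np.float64(-0.0109), np.float64(0.001), np.float64(0.0019), 0.05], [np.float64(0.0228), np.float64(-0.011), np.float64(0.001), np.float64(0.0019), 0.05], [np.float64(0.0228), np.float64(-0.011), np.float64(0.001), np.float64(0.0019), 0.05], [np.float64(0.0228), np.float64(-0.0111), np.float64(0.001), np.float64(0.0019), 0.05], [np.float64(0.0228), np.float64(-0.0111), np.float64(0.001), np.float64(0.0019), 0.05], [np.float64(0.0228), np.float64(-0.0111), np.float64(0.001), np.float64(0.0019), 0.05], [np.float64(0.0227), np.float64(-0.0112), np.float64(0.001), np.float64(0.0019), 0.05], [np.float64(0.0227), np.float64(-0.0112), np.float64(0.001), np.float64(0.0019), 0.05], [np.float64(0.0227), np.float64(-0.0113), np.float64(0.001), np.float64(0.0019), 0.05], 
[np.float64(0.0227), np.float64(-0.0113), np.float64(0.001), np.float64(0.0019), 0.05], [np.float64(0.0226), np.float64(-0.0114), np.float64(0.001), np.float64(0.0019), 0.05], [np.float64(0.0226), np.float64(-0.0114), np.float64(0.001), np.float64(0.0019), 0.05], [np.float64(0.0226), np.float64(-0.0115), np.float64(0.001), np.float64(0.0019), 0.05],
```

Theta is about 1.585, well within the hole's catch. I return above the pin and check the lines from close up.

Call:
move_arm --pt "0.032 -0.016 0 0 0.05" --pt "0.032 -0.016 0 0 0.05" --pt "0.032 -0.016 0 0 0.05" --pt "0.032 -0.016 0 0 0.05" --pt "0.032 -0.016 0 0 0.05" --pt "0.032 -0.016 0 0.013 0.05" --pt "0.032 -0.016 0 0.013 0.05" --pt "0.032 -0.016 0 0 0.05" --pt "0.032 -0.016 0 0 0.05" --pt "0.03 -0.012 0 0 0.05"

```text
clock: 15.35
tool_pos: [0.5386, 0.1053, 0.4112]
eef_rot: [0.621, 0.784, -0.002, -0.001]
contact_force: [-0.1, 0.3, -0.8]
opening: 0.563
finger_force: 0.0
```

Call:
move_arm --pt "0 0 0 0 0.05" --pt "0 0 0 0 0.05" --pt "0 0 0 0 0.05"

```text
clock: 15.6
tool_pos: [0.5412, 0.1037, 0.4116]
eef_rot: [0.622, 0.783, -0.001, -0.0]
contact_force: [-0.5, -0.7, 0.0]
opening: 0.566
finger_force: 0.0
```

```bash
python3 - <<'E'
from h import *
s=snapshot('wrist'); np.save('w7',s,allow_pickle=True); save(s,'w7')
plan([.542,.105,.28],np.radians(103),1,.05)
E
```

```text
from [0.5416 0.1031 0.4117] 1.798
[np.float64(0.0017), np.float64(0.0008), np.float64(0.1317), np.float64(0.0007), 0.05],
```

View pics/w7.png

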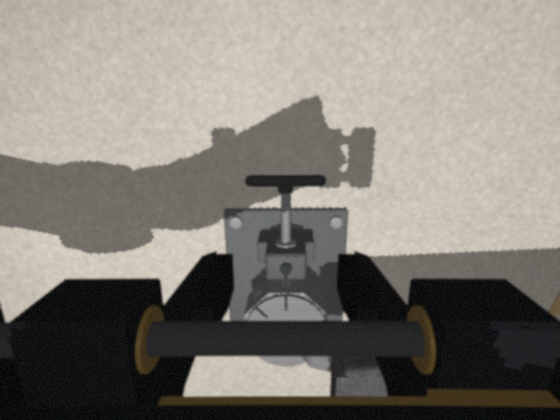

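The collar line at (287,303) is in line with the housing mark at (287,268) and the stem (column 286). The bar is at (246–326,181). I go down astride the stem again, 23 mm behind the bar.

```bash
python3 - <<'E'
from h import *
s=np.load('w7.npy',allow_pickle=True).item()
q=onz(s,[(246,181),(326,181),(286,181)],.06); print(q)
g=q[2,:2]-.023*np.array([-.225,.974]); print(g)
plan([*g,.207],np.radians(103),1,.05)
E
```

```text
[[0.50242389 0.09797267 0.06      ]
 [0.58114378 0.11635706 0.06      ]
 [0.54178505 0.10717448 0.06      ]]
[0.54696005 0.08477248]
from [0.5416 0.1031 0.4117] 1.798
[np.float64(-0.0191), np.float64(0.0011), np.float64(0.2047), np.float64(0.0007), 0.05],
```

Call:
move_arm --pt "-0.019 0.001 0 0 0.05" --pt "0 0 0.035 0 0.05" --pt "0 0 0.035 0 0.05" --pt "0 0 0.035 0 0.05" --pt "0 0 0.03 0 0.05" --pt "0 0 0 0 0.05" --pt "0 0 0 0 0.05"

```text
clock: 16.23
tool_pos: [0.5465, 0.085, 0.2763]
eef_rot: [0.622, 0.783, -0.002, -0.001]
contact_force: [-0.8, 0.6, 0.7]
opening: 0.568
finger_force: 0.0
```

```bash
python3 - <<'E'
from h import *
plan([.5463,.0848,.207],np.radians(103),1,.05)
E
```

```text
from [0.5465 0.085  0.2763] 1.798
[np.float64(-0.0002), np.float64(-0.0002), np.float64(0.0693), np.float64(0.0008), 0.05],
```

Call:
move_arm --pt "0 0 0.025 0 0.05" --pt "0 0 0.025 0 0.05" --pt "0 0 0.019 0 0.05" --pt "0 0 0 0 0.05"

```text
clock: 16.57
tool_pos: [0.5467, 0.0857, 0.2078]
eef_rot: [0.622, 0.783, -0.001, -0.0]
contact_force: [-0.3, -0.8, 0.8]
opening: 0.564
finger_force: 0.0
```

Call:
move_arm --pt "0 0 0 0 0.005" --pt "0 0 0 0 0.005" --pt "0 0 0 0 0.005" --pt "0 0 0 0 0.005" --pt "0 0 0 0 0.005" --pt "0 0 0 0 0.005" --pt "0 0 0 0 0.005" --pt "0 0 0 0 0.005" --pt "0 0 0 0 0.005" --newtons 45

```text
clock: 17.32
tool_pos: [0.5455, 0.086, 0.2087]
eef_rot: [0.621, 0.783, -0.001, -0.0]
contact_force: [-5.2, -0.9, 5.4]
opening: 0.091
finger_force: 45.0
```

Call:
move_arm --pt "-0.004 0 0 0 0.005" --pt "-0.004 0 0 0 0.005" --pt "-0.004 0 0 0 0.005" --pt "-0.004 0 0 0 0.005" --pt "-0.004 0 0 0 0.005" --pt "-0.004 0 0 0 0.005" --pt "-0.003 0 0 0 0.005" --pt "0 0 0 0 0.005" --pt "0 0 0 0 0.005"

```text
clock: 18.07
tool_pos: [0.5514, 0.0609, 0.2084]
eef_rot: [0.621, 0.784, -0.0, -0.001]
contact_force: [-4.8, 1.9, 3.9]
opening: 0.087
finger_force: 44.9
```

Call:
move_arm --pt "-0.003 0 0 0 0.005" --pt "0 0 0 0 0.005" --pt "0 0 0 0 0.005"

```text
clock: 18.32
tool_pos: [0.5515, 0.0602, 0.2085]
eef_rot: [0.62, 0.784, 0.001, -0.003]
contact_force: [-7.2, 6.2, 4.7]
opening: 0.086
finger_force: 44.9
```

Call:
move_arm --pt "0.002 0 0 0 0.05" --pt "0 0 0 0 0.05" --pt "0 0 0 0 0.05" --pt "0 0 0 0 0.05" --pt "0 0 0 0 0.05" --pt "0 0 -0.03 0 0.05" --pt "0 0 -0.035 0 0.05" --pt "0 0 -0.04 0 0.05" --pt "0 0 -0.04 0 0.05" --pt "0 0 -0.04 0 0.05"

```text
clock: 19.15
tool_pos: [0.5526, 0.0586, 0.3955]
eef_rot: [0.622, 0.783, -0.0, -0.0]
contact_force: [-0.2, -0.5, 0.3]
opening: 0.567
finger_force: 0.0
```

Call:
move_arm --pt "0 0 0 0 0.05" --pt "0 0 0 0 0.05" --pt "0 0 0 0 0.05"

```text
clock: 19.4
tool_pos: [0.5526, 0.0584, 0.3932]
eef_rot: [0.622, 0.783, -0.0, 0.0]
contact_force: [-0.6, -0.4, -0.2]
opening: 0.565
finger_force: 0.0
```

```bash
python3 - <<'E'
from h import *
s=snapshot('wrist'); np.save('w8',s,allow_pickle=True); save(s,'w8'); board(); print(r.get_state()['tool_pos'],r.get_state()['contact_force'])
E
```

```text
board n 3454 theta centroid 1.581 axis 1.613
[0.55235277 0.05849715 0.39208421] [-0.0258194  -0.42040506  0.22173096]
```

View pics/w8.png

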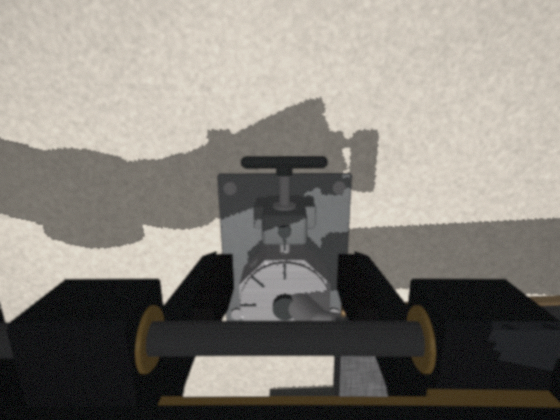

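The picture shows the bar back at (241–327,162), close behind the housing, with the working line at (285,270) on the pin. I check its position and hand in.

```bash
python3 - <<'E'
from h import *
s=np.load('w8.npy',allow_pickle=True).item()
q=onz(s,[(284,162),(284,206)],.06); print(q)
ok=np.hypot(*(q[0,:2]-[.547,.083]))<.004; print(ok)
if ok: print(r.finish_job())
E
```

```text
[[0.54679784 0.08327445 0.06      ]
 [0.55653422 0.0413048  0.06      ]]
True
the job is handed in; nothing more can be done
None
```

I handed the job in at about 19.5 s of robot time. The sleeve board is in its working position and locked: the pin measures fully home through the working hole, and the arm is clear of everything. I did not touch the other items.

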